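Complete the tube set, then hold the centrifuge lid open at 60 degrees

TASK

The centrifuge rotor needs a full set of six tubes: put the two spare tubes from the small stand into the two empty places of the six-place rack, upright and fully home, and leave the four tubes already there alone. Then lift the centrifuge lid by its bar handle and hold it open at 60 degrees from shut so that I can load the rotor. Its stay is broken and it falls shut when let go, so finish still holding the handle; don't let the lid drop or swing it back against its stop, and don't disturb the other things on the bench.

Things in the scene. Friction and masses are not known exactly. Their poses are not given: they have to be found in the camera images.
- rack: long six-place grey plastic tube rack, fixed, 60 x 216 x 78 mm. Origin: centre of underside. Places in one row along its y at +85, +51, +17, -17, -51, -85 mm: 20 mm hole in the top plate (upper face 78 mm high), 20 mm hole in the guide plate (34 to 38 mm), floor at 4 mm. Four hold a tube, two are empty; which two varies
- rack_place1 (a point): place 1 of the six-place rack, on the floor at the middle of the place (4 mm over the bench); a tube standing fully home has its tip here, its cap top 125 mm over the bench
- rack_place2 (a point): place 2 of the six-place rack, on the floor at the middle of the place (4 mm over the bench); a tube standing fully home has its tip here, its cap top 125 mm over the bench
- rack_place3 (a point): place 3 of the six-place rack, on the floor at the middle of the place (4 mm over the bench); a tube standing fully home has its tip here, its cap top 125 mm over the bench
- rack_place4 (a point): place 4 of the six-place rack, on the floor at the middle of the place (4 mm over the bench); a tube standing fully home has its tip here, its cap top 125 mm over the bench
- rack_place5 (a point): place 5 of the six-place rack, on the floor at the middle of the place (4 mm over the bench); a tube standing fully home has its tip here, its cap top 125 mm over the bench
- rack_place6 (a point): place 6 of the six-place rack, on the floor at the middle of the place (4 mm over the bench); a tube standing fully home has its tip here, its cap top 125 mm over the bench
- stand: three-place grey plastic stand for spare tubes, fixed, 60 x 114 x 78 mm, built like the six-place rack: places along its y axis at +34, 0, -34 mm. Two places hold the spare tubes, one is empty; which varies. Origin: centre of its underside
- tube_1: clear conical centrifuge tube with white screw cap, 121 mm long, 30 g: body 17 mm in diameter, cone over the lowest 23 mm, cap 23 mm in diameter from 103 to 121 mm above the tip; grip the cap from above, across the row. Origin at the tip, z up to the cap. Stands in the six-place rack at the start and stays there
- tube_2: clear conical centrifuge tube with white screw cap, 121 mm long, 30 g: body 17 mm in diameter, cone over the lowest 23 mm, cap 23 mm in diameter from 103 to 121 mm above the tip; grip the cap from above, across the row. Origin at the tip, z up to the cap. Stands in the six-place rack at the start and stays there
- tube_3: clear conical centrifuge tube with white screw cap, 121 mm long, 30 g: body 17 mm in diameter, cone over the lowest 23 mm, cap 23 mm in diameter from 103 to 121 mm above the tip; grip the cap from above, across the row. Origin at the tip, z up to the cap. Stands in the six-place rack at the start and stays there
- tube_4: clear conical centrifuge tube with white screw cap, 121 mm long, 30 g: body 17 mm in diameter, cone over the lowest 23 mm, cap 23 mm in diameter from 103 to 121 mm above the tip; grip the cap from above, across the row. Origin at the tip, z up to the cap. Stands in the six-place rack at the start and stays there
- spare_1: clear conical centrifuge tube with white screw cap, 121 mm long, 30 g: body 17 mm in diameter, cone over the lowest 23 mm, cap 23 mm in diameter from 103 to 121 mm above the tip; grip the cap from above, across the row. Origin at the tip, z up to the cap. A spare: stands in the three-place stand at the start
- spare_2: clear conical centrifuge tube with white screw cap, 121 mm long, 30 g: body 17 mm in diameter, cone over the lowest 23 mm, cap 23 mm in diameter from 103 to 121 mm above the tip; grip the cap from above, across the row. Origin at the tip, z up to the cap. A spare: stands in the three-place stand at the start
- centrifuge: white bench centrifuge, fixed, 220 mm deep (x) x 240 mm wide (y), 130 mm high with its lid shut. Origin: centre of its underside; x points to its back, where the hinge is; its front with the controls looks to -x
- centrifuge_lid (a joint): angle of the lid in rad, 0 shut, growing as it is lifted, back stop at 1.4; 60 degrees is 1.047. The hinge turns freely, no latch, no spring: the lid (0.4 to 0.7 kg, 1 to 3.5 N at the handle) falls shut when let go at any angle
- lid_hinge (a point): middle of the hinge line, at the back of the centrifuge 102 mm over the bench; the line runs along the centrifuge's y axis
- lid_handle: steel bar handle, a sleeve 12 mm in diameter, 98 mm long along its y (the hinge direction), turning freely on its spindle, so fingers pinching it from above can keep pointing down. Arms carry it 42 mm before the lid's edge, 37 mm before the housing. Origin: its middle, 247 mm from the hinge line; 102 mm over the bench when shut; swings up and back round the hinge
- small_beaker: small glass beaker, 62 x 70 x 71 mm, standing near the back between rack and centrifuge; bystander, origin at its underside
- masking_tape: roll of tape, 98 mm across, 25 mm high, lying flat on the right; bystander, origin at its underside
- marker_pen: marker pen 135 mm long, 17 mm thick, lying before the centrifuge; bystander, origin at its underside
- white_jar: white screw-cap jar, 88 mm across, 124 mm tall, on the right; bystander, origin at its underside

How it is judged:
By the outcome, as a careful person would: the job done as asked, in the order asked, and still so for the second after the job is handed in, while the arm keeps its last pose, push and grip.
It also fails if it takes over 64 s, if anything falls off the work surface, if the arm or the gripper's body presses on something with over 40 N, if the wrist force passes 120 N, or if a joint passes its speed limit or range.

ROBOT

A 6-joint arm with a two-finger parallel gripper is mounted at the origin on a cart in front of the work surface, level with it; the furniture and walls round the work are solid. World frame = base frame: x ahead of the robot, y to its left, z up, the work surface at z = 0. Lengths are in m, angles in rad, forces in N, time in s.
With the tool pointing down it reaches from about 0.4 to 0.825 m from the base axis. Payload 7 kg.
Tool frame: the origin (TCP) lies on the centre line of the jaws, within the pads' length; the fingertips stand 25 mm ahead of it and the grasp point (between the pads) lies 6 mm ahead of it; z points along the fingers, y is the line along which they close (so a half turn about z gives the same grasp; the last joint's range is limited). The gripper opens to 88 mm and grips with 3 to 60 N. Pads are 19 mm wide; open, the fingers measure 130 mm over their backs; the gripper's body (78 mm by 193 mm) begins 47 mm behind the grasp point.
Start: joints at [-0.866, 0.359, 0.012, 0, -1.224, -0.288], TCP at [0.273, -0.617, 0.252] pointing down, gripper open.
Joint ranges: [-3.07, 3.07], [-1.43, 2.12], [-1.02, 1.25], [-3.03, 1.67], [-3.05, -0], [-3.03, 3.03]. Speed limits (rad/s): [2.39, 2.39, 3.01, 3.14, 3.14, 3.14].

INTERFACE

Orientations are given as [roll, pitch, yaw] about the fixed x, y, z axes, in that order (R = Rz(yaw) Ry(pitch) Rx(roll)).
In Python, from station import readout, vision, arm gives the robot as it stands. The module is installed in compiled form; this text tells all that it offers.
- The arm moves only by the tool carry_out, never from a script. Its argument "commands" is a list of rows, each an object with "dp": the shift along the tool's x, y, z in m, a list of three; "rotation": the turn, a rotation vector about the tool's x, y, z in degrees, a list of three. In form: [{"dp": [dx, dy, dz], "rotation": [wx, wy, wz]}, ...]. A call has 1 to 8 rows; each row shifts and turns the commanded pose from where the row before left it, along the tool's axes as they then stand; what a row does not reach is not made up. A row lasts 1/8 s, in which the tool goes at most 62.5 mm and 10.7 degrees, less where a joint would pass 70% of its speed; a pose out of reach is approached as far as the arm can. A call with a gripper value outside its range is refused whole. "grip" is the finger opening in m, from 0 to 0.0876, set as the call begins (left out, the last holds). The fingers move at their own pace and stop on an object; "force" is the grip in N (left out, the last holds). Time passes only in rows, so rows that do not move let the fingers close. It gives the time, the measured TCP pose, the force, the opening and the grip force at its end, in the units of the state.
- readout.get_state(): the state, without advancing time (a new reading comes with each control period).
- vision.grab_frame(name): name is "scene" or "top" or "wrist"; returns (picture, depth): 400x640x3 uint8, red, green, blue; 400x640 float32, m along the optical axis (not along the pixel's ray), 0 where there is no reading.
- vision.calibration(name): a dict with "fovy" (degrees; the focal length in pixels is half the picture's height over the tangent of half this angle, whatever the lens; pixels are square), "cx", "cy" (the principal point, pixels), "dist" ([k1, k2, p1, p2, k3] as OpenCV has them; the pictures are not rectified), "origin" and "attitude" of the camera in the world; the wrist camera has in their place "mount" (4x4, takes a point from camera to tool coordinates, whose origin is the TCP and whose axes are the flange's). Camera axes: x right, y down, z forward; pixel columns grow to the right and rows downward; lengths in m; the calibration is good to about 2 mm. A picture is of the moment at which its call begins: read the wrist's pose just before it. calibration takes no time and is no camera call.
- arm.job_done(): hands the job in; it is judged then, once.
Trained networks look in the newest picture that a camera, given by its name, has taken for a name from the list of things; names that differ only in an ending like _2 or _b are one class to them, and where a whole thing is asked for, a point or a joint stands for the part that bears it (a point fixed in the world has none). Each returns a list of dicts, best first, with "score" (0 to 1); they miss things now and then, are a little off and sometimes report something else, mostly with a low value. They report only what shows in the picture. A call takes as long as a camera call.
- vision.trace(label, camera): "pixels" (400x640 bool, what is visible of it) and "position" ([row, column] in pixels, amid what is visible of it).
The state is a dict: "t": time; "q": joint angles; "qd": joint speeds; "joint_efforts": joint torques, N m; "eef_pos": TCP position; "ee_rot": TCP orientation; "force": force on the tool from outside, world axes, zero at the start; "moment": the same for the moment, N m; "width": finger opening in m; "gripper_force": force on a finger pad.
Only numpy, scipy, OpenCV 4.12 (cv2) and the standard library are available. Lean on these libraries where they do the work, as an engineer would, in place of code of your own. Each camera call takes 0.05 s, during which the arm holds its last target. There are 200 camera calls.

## Working session

There is one attempt and no reset: what is moved stays moved. The work goes in short steps, Python scripts to look and compute and a tool call to move; the robot and the scene stay as the last step left them, time stands still between calls to the robot, and variables do not carry over. Pictures are saved under pics/ and viewed, at most 10 in all, crops included, and the job is handed in when it is done.

Besides the shell and the picture viewer there is one more tool, called after "Emit:" as name(argument=value, ...) on one line, values as JSON. carry_out: Moves the arm, as the interface text tells. Its arguments: {"type":"object","properties":{"commands":{"type":"array"},"grip":{"type":"number"},"force":{"type":"number"}},"required":["commands"]}

```bash
mkdir -p pics; cat > h.py <<'E'
import numpy as np, cv2
from scipy.spatial.transform import Rotation as R
from station import readout, vision, arm
def cal(n):
    c=vision.calibration(n); f=200/np.tan(np.radians(c['fovy'])/2)
    return c,np.array([[f,0,c['cx']],[0,f,c['cy']],[0,0,1]]),np.array(c['dist'],float)
def pose(n,c,st):
    if n=='wrist':
        T=np.eye(4);T[:3,:3]=rot(st['ee_rot']);T[:3,3]=st['eef_pos'];return T@np.array(c['mount'])
    T=np.eye(4);a=np.array(c['attitude']);T[:3,:3]=a if a.shape==(3,3) else rot(a);T[:3,3]=c['origin'];return T
def rot(a): return R.from_euler('xyz',a).as_matrix()
def grab(n,save=None):
    st=readout.get_state();p,d=vision.grab_frame(n)
    if save: cv2.imwrite('pics/'+save,p[:,:,::-1])
    c,K,D=cal(n);T=pose(n,c,st)
    uv=np.stack(np.meshgrid(np.arange(640),np.arange(400)),-1).reshape(-1,1,2).astype(float)
    r=cv2.undistortPoints(uv,K,D).reshape(400,640,2)
    P=np.dstack([r,np.ones((400,640))])*d[...,None]
    W=P@T[:3,:3].T+T[:3,3]; W[d<=0]=np.nan
    return p,d,W,st
E
python3 - <<'E'
from h import *
for n in ['scene','top','wrist']:
    p,d,W,st=grab(n,n+'0.png'); print(n,vision.calibration(n))
    if n!='wrist': np.save(n+'.npy',W)
    if n=='top':
        for l in ['rack','stand','tube_1','spare_1','centrifuge','lid_handle','small_beaker','masking_tape','marker_pen','white_jar']:
            for o in vision.trace(l,'top')[:7]:
                m=o['pixels']; w=W[m]; w=w[~np.isnan(w[:,0])]
                print(l,round(o['score'],2),np.round(o['position']),m.sum(),np.round(np.median(w,0),3) if len(w) else '',np.round(np.percentile(w,[2,98],axis=0),3).tolist() if len(w) else '')
print(st)
E
```

```text
scene {'fovy': 52.32126255722817, 'cx': 315.044374907021, 'cy': 199.23838366401068, 'dist': array([-0.02702437,  0.        ,  0.        ,  0.        ,  0.        ]), 'origin': array([-0.43556896, -0.62724721,  0.65819339]), 'attitude': array([-2.05475121,  0.02132883, -1.0655845 ])}
top {'fovy': 54.363299817242755, 'cx': 322.99938999440155, 'cy': 206.35513225479323, 'dist': array([-0.06870865,  0.        ,  0.        ,  0.        ,  0.        ]), 'origin': array([ 0.39986635, -0.0920195 ,  1.40061851]), 'attitude': array([-3.01871936, -0.00684004, -1.54355132])}
rack 0.59 [243. 332.] 982 [ 0.436 -0.128  0.077] [[0.405, -0.243, 0.001], [0.469, -0.036, 0.085]]
stand 0.67 [204. 364.] 600 [ 0.581 -0.236  0.076] [[0.557, -0.306, 0.001], [0.62, -0.189, 0.083]]
tube_1 0.42 [241. 362.] 56 [ 0.443 -0.224  0.123] [[0.432, -0.239, 0.077], [0.455, -0.212, 0.128]]
tube_1 0.42 [243. 331.] 44 [ 0.438 -0.12   0.124] [[0.428, -0.133, 0.102], [0.448, -0.11, 0.129]]
tube_1 0.39 [245. 339.] 41 [ 0.439 -0.155  0.124] [[0.429, -0.165, 0.11], [0.448, -0.145, 0.128]]
centrifuge 0.76 [206. 235.] 5007 [0.565 
[... 1383 characters left out ...]
000000e+00]])}
{'t': 0.6, 'q': array([-8.65908589e-01,  3.58572201e-01,  1.18966134e-02, -2.31645766e-05,
       -1.22407732e+00, -2.88091988e-01]), 'qd': array([ 7.55900220e-04, -1.14007067e-04,  8.12469488e-04,  1.57083002e-03,
        1.08190650e-03,  8.35364312e-06]), 'joint_efforts': array([ 6.03827884e-04, -5.81988430e+01,  2.93183059e+01,  6.99970588e+00,
        1.24402609e-02, -1.48356474e-06]), 'eef_pos': array([ 0.27323919, -0.61720093,  0.25157358]), 'ee_rot': array([-3.14155721e+00,  3.32256585e-05, -2.72480477e+00]), 'force': array([-0.1920966 , -0.5481969 ,  0.53423659]), 'moment': array([0.04699099, 0.00796081, 0.04844027]), 'gripper_force': 0.0, 'width': 0.08757910683960654}
```

```bash
python3 - <<'E'
from h import *
W=np.load('top.npy'); p=cv2.imread('pics/top0.png')
cv2.imwrite('pics/crop0.png',cv2.resize(p[150:300,180:460],None,fx=2.8,fy=2.8,interpolation=cv2.INTER_CUBIC))
m=((W[...,2]>.108)&(W[...,2]<.14)&(W[...,1]<0.03)&(W[...,1]>-.36)).astype(np.uint8)
n,l=cv2.connectedComponents(m,connectivity=4)
for i in range(1,n):
    w=W[l==i]
    if len(w)>5: rc=np.argwhere(l==i).mean(0);print(len(w),rc.round(),w.mean(0).round(4))
# plates
for nm,lo,hi in [('rack',(.38,-.27),(.5,.0)),('stand',(.53,-.33),(.65,-.16))]:
    m=(abs(W[...,2]-.078)<.006)&(W[...,0]>lo[0])&(W[...,0]<hi[0])&(W[...,1]>lo[1])&(W[...,1]<hi[1])
    w=W[m][:,:2].astype(np.float32); r=cv2.minAreaRect(w);print(nm,r)
E
```

```text
34 [123. 372.] [ 0.851  -0.2561  0.1214]
747 [157. 317.] [ 0.7256 -0.0713  0.1183]
15 [158. 400.] [ 0.7301 -0.3505  0.1257]
46 [198. 379.] [ 0.5924 -0.2827  0.1224]
46 [198. 369.] [ 0.5887 -0.2489  0.1226]
42 [243. 350.] [ 0.4406 -0.188   0.1235]
45 [242. 360.] [ 0.4431 -0.2223  0.1226]
40 [243. 330.] [ 0.4375 -0.1215  0.1231]
43 [243. 340.] [ 0.4387 -0.1549  0.1239]
rack ((0.4379618763923645, -0.13959065079689026), (0.06009246036410332, 0.21603542566299438), 3.513798475265503)
stand ((0.5899003148078918, -0.24964720010757446), (0.05997423827648163, 0.11747431755065918), 5.507726669311523)
```

View pics/crop0.png

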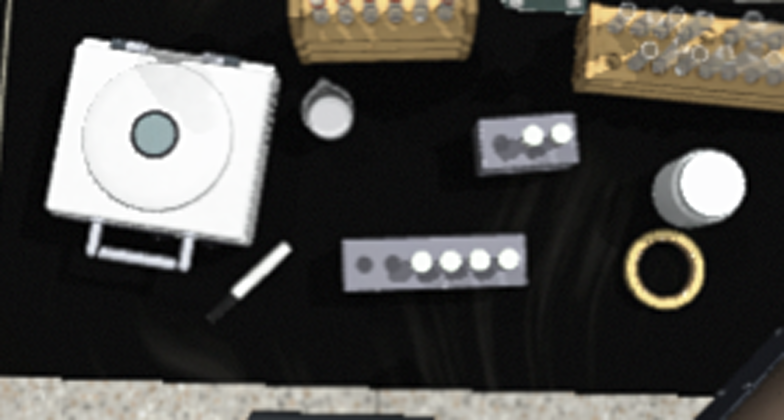

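View pics/scene0.png

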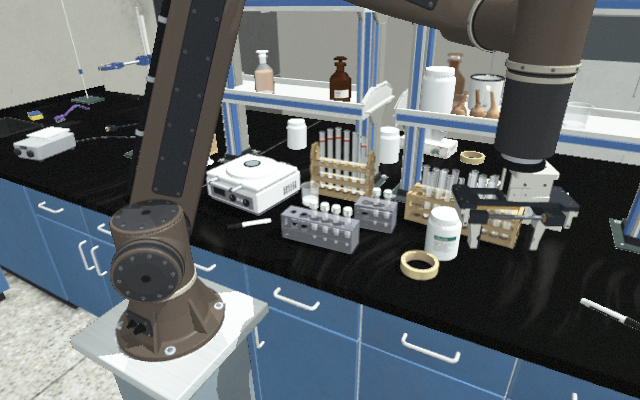

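Top crop: rack's empty places are the two on the left (crop (364,265) and (394,265)), i.e. places 1 and 2. The spares are in the middle and right places of the stand (crop (533,135), (561,132)). The scene picture shows tall wooden tube racks behind the stand.

```bash
python3 - <<'E'
from h import *
for n in ['top','scene']:
    W=np.load(n+'.npy')
    for x0 in np.arange(.35,.86,.05):
        print(n,round(x0,2),[round(float(np.nanmax(np.append(W[...,2][(W[...,0]>=x0)&(W[...,0]<x0+.05)&(W[...,1]>=y0)&(W[...,1]<y0+.1)],0))),2) for y0 in np.arange(-.6,.4,.1)])
W=np.load('top.npy')
m=(abs(W[...,2]-.105)<.012)&(W[...,0]<.462)&(W[...,0]>.40)&(W[...,1]>.12)&(W[...,1]<.32)
print(cv2.minAreaRect(W[m][:,:2].astype(np.float32)))
E
```

```text
top 0.35 [0.66, 0.7, 0.7, 0.01, 0.01, 0.01, 0.02, 0.02, 0.01, 0.01]
top 0.4 [0.65, 0.67, 0.03, 0.13, 0.13, 0.08, 0.02, 0.11, 0.11, 0.01]
top 0.45 [0.64, 0.65, 0.03, 0.13, 0.12, 0.08, 0.12, 0.13, 0.13, 0.12]
top 0.5 [0.13, 0.13, 0.01, 0.01, 0.01, 0.01, 0.12, 0.13, 0.13, 0.11]
top 0.55 [0.01, 0.13, 0.08, 0.13, 0.08, 0.07, 0.12, 0.14, 0.14, 0.12]
top 0.6 [0.01, 0.01, 0.08, 0.13, 0.08, 0.07, 0.12, 0.14, 0.13, 0.12]
top 0.65 [0.19, 0.19, 0.17, 0.01, 0.01, 0.12, 0.14, 0.13, 0.13, 0.11]
top 0.7 [0.65, 0.65, 0.65, 0.66, 0.66, 0.65, 0.65, 0.65, 0.65, 0.65]
top 0.75 [0.63, 0.63, 0.63, 0.68, 0.68, 0.63, 0.63, 0.63, 0.63, 0.63]
top 0.8 [0.63, 0.63, 0.64, 0.68, 0.68, 0.64, 0.63, 0.63, 0.63, 0.63]
top 0.85 [0.63, 0.63, 0.64, 0.68, 0.68, 0.64, 0.63, 0.63, 0.63, 0.63]
scene 0.35 [0.63, 0.63, 0.0, 0.0, 0.0, 0.04, 0.01, 0.02, 0.0, 0.0]
scene 0.4 [0.0, 0.58, 0.02, 0.12, 0.12, 0.08, 0.01, 0.11, 0.11, 0.0]
scene 0.45 [0.0, 0.56, 0.02, 0.12, 0.12, 0.08, 0.11, 0.12, 0.12, 0.11]
scene 0.5 [0.12, 0.12, 0.0, 0.0, 0.0, 0.0, 0.11, 0.13, 0.13, 0.11]
scene 0.55 [0.0, 0.12, 0.08, 0.13, 0.08, 0.07, 0.11, 0.13, 0.13, 0.11]
scene 0.6 [0.05, 0.0, 0.08, 0.12, 0.08, 0.07, 0.11, 0.13, 0.13, 0.11]
scene 0.65 [0.18, 0.18, 0.16, 0.0, 0.0, 0.12, 0.14, 0.12, 0.11, 0.0]
scene 0.7 [0.34, 0.33, 0.42, 0.35, 0.61, 0.62, 0.62, 0.62, 0.63, 0.33]
scene 0.75 [0.39, 0.4, 0.44, 0.54, 0.6, 0.59, 0.16, 0.0, 0.47, 0.0]
scene 0.8 [0.09, 0.39, 0.55, 0.56, 0.59, 0.59, 0.31, 0.31, 0.46, 0.31]
scene 0.85 [0.41, 0.41, 0.54, 0.01, 0.58, 0.31, 0.31, 0.31, 0.31, 0.31]
((0.44024139642715454, 0.1976696252822876), (0.0410008430480957, 0.1548706591129303), 0.3670247793197632)
```

Emit:
carry_out(commands=[{"dp":[0,0,0],"rotation":[0,0,-8.8]},{"dp":[0,0,0],"rotation":[0,0,-8.8]},{"dp":[0,0,0],"rotation":[0,0,-8.8]},{"dp":[0,0,0],"rotation":[0,0,-8.8]},{"dp":[0,0,0],"rotation":[0,0,-8.8]},{"dp":[0,0,0],"rotation":[0,0,-8.8]},{"dp":[0,0,0],"rotation":[0,0,-8.8]},{"dp":[0,0,0],"rotation":[0,0,-8.8]}], grip=0.05)

```text
t: 1.65
eef_pos: [0.2732, -0.6172, 0.2516]
ee_rot: [-3.142, 0.0, -1.491]
force: [0.1, 0.0, 0.5]
width: 0.0504
gripper_force: 0.0
```

```bash
python3 - <<'E'
from h import *
for n in ['top','scene']:
    W=np.load(n+'.npy')
    for z0,z1 in [(.13,.2),(.2,.3),(.3,.45),(.45,.7)]:
      for y0 in [-.5,-.4,-.3,-.2,-.1]:
        m=(W[...,2]>z0)&(W[...,2]<z1)&(W[...,0]>.6)&(W[...,0]<1)&(W[...,1]>=y0)&(W[...,1]<y0+.1)
        w=W[m]
        if len(w)>3: print(n,z0,y0,len(w),np.percentile(w[:,0],[0,5,50]).round(3),np.percentile(w[:,2],[2,98]).round(3))
E
```

```text
top 0.13 -0.5 336 [0.675 0.676 0.694] [0.132 0.183]
top 0.13 -0.4 133 [0.68  0.681 0.727] [0.131 0.166]
top 0.13 -0.3 33 [0.809 0.814 0.847] [0.132 0.158]
top 0.13 -0.2 150 [0.709 0.714 0.73 ] [0.134 0.197]
top 0.13 -0.1 111 [0.72  0.722 0.726] [0.131 0.199]
top 0.2 -0.5 46 [0.728 0.729 0.73 ] [0.283 0.299]
top 0.2 -0.4 50 [0.728 0.728 0.729] [0.282 0.3  ]
top 0.2 -0.3 33 [0.726 0.727 0.729] [0.282 0.299]
top 0.2 -0.2 95 [0.726 0.727 0.73 ] [0.202 0.294]
top 0.2 -0.1 205 [0.72  0.723 0.728] [0.203 0.299]
top 0.3 -0.5 1217 [0.725 0.729 0.769] [0.304 0.391]
top 0.3 -0.4 1432 [0.727 0.729 0.76 ] [0.306 0.446]
top 0.3 -0.3 1682 [0.722 0.731 0.809] [0.305 0.442]
top 0.3 -0.2 764 [0.726 0.728 0.781] [0.303 0.398]
top 0.3 -0.1 1334 [0.726 0.728 0.767] [0.305 0.418]
top 0.45 -0.5 4753 [0.726 0.728 0.84 ] [0.612 0.647]
top 0.45 -0.4 4732 [0.725 0.729 0.835] [0.61  0.647]
top 0.45 -0.3 3312 [0.725 0.728 0.827] [0.474 0.679]
top 0.45 -0.2 2773 [0.723 0.729 0.823] [0.607 0.68 ]
top 0.45 -0.1 4788 [0.724 0.728 0.827] [0.599 0.647]
scene 0.13 -0.5 388 [0.673 0.676 0.684] [0.131 0.18 ]
scene 0.13 -
[... 254 characters left out ...]
 ]
scene 0.2 -0.4 334 [0.724 0.726 0.731] [0.204 0.3  ]
scene 0.2 -0.3 338 [0.723 0.727 0.804] [0.202 0.299]
scene 0.2 -0.2 717 [0.724 0.727 0.807] [0.202 0.298]
scene 0.2 -0.1 442 [0.719 0.723 0.73 ] [0.202 0.299]
scene 0.3 -0.5 1790 [0.723 0.728 0.838] [0.303 0.406]
scene 0.3 -0.4 2123 [0.721 0.728 0.761] [0.304 0.444]
scene 0.3 -0.3 951 [0.719 0.727 0.805] [0.304 0.445]
scene 0.3 -0.2 1443 [0.723 0.728 0.81 ] [0.302 0.446]
scene 0.3 -0.1 1209 [0.722 0.728 0.769] [0.303 0.441]
scene 0.45 -0.4 460 [0.804 0.809 0.818] [0.451 0.546]
scene 0.45 -0.3 536 [0.8   0.802 0.807] [0.453 0.555]
scene 0.45 -0.2 1218 [0.722 0.73  0.809] [0.453 0.602]
scene 0.45 -0.1 601 [0.72  0.726 0.732] [0.453 0.623]
```

Emit:
carry_out(commands=[{"dp":[-0.0325,-0.0325,0],"rotation":[0,0,0]},{"dp":[-0.0325,-0.0325,0],"rotation":[0,0,0]},{"dp":[-0.0325,-0.0325,0],"rotation":[0,0,0]},{"dp":[-0.0325,-0.0325,0],"rotation":[0,0,0]},{"dp":[-0.0325,-0.0325,0],"rotation":[0,0,0]},{"dp":[-0.0325,-0.0325,0],"rotation":[0,0,0]},{"dp":[-0.0325,-0.0325,0],"rotation":[0,0,0]},{"dp":[-0.0325,-0.0325,0],"rotation":[0,0,0]}])

```text
t: 2.65
eef_pos: [0.514, -0.3373, 0.2518]
ee_rot: [-3.141, -0.0, -1.496]
force: [1.3, -0.4, -0.1]
width: 0.0501
gripper_force: 0.0
```

Emit:
carry_out(commands=[{"dp":[-0.033,-0.04,0],"rotation":[0,0,0]},{"dp":[-0.033,-0.04,0],"rotation":[0,0,0]},{"dp":[0,0,0],"rotation":[0,0,0]},{"dp":[0,0,0],"rotation":[0,0,0]}])

```text
t: 3.15
eef_pos: [0.5879, -0.2665, 0.2514]
ee_rot: [3.141, 0.0, -1.495]
force: [-0.3, -0.5, 0.9]
width: 0.0502
gripper_force: 0.0
```

```bash
cat >> h.py <<'E'
def caps(n='wrist',save=None,z=(.116,.132)):
    p,d,W,st=grab(n,save)
    m=((W[...,2]>z[0])&(W[...,2]<z[1])&(p.min(2)>90)).astype(np.uint8)
    k,l=cv2.connectedComponents(m,connectivity=4)
    for i in range(1,k):
        w=W[l==i]
        if len(w)>150:
            (x,y),r=cv2.minEnclosingCircle(w[:,:2].astype(np.float32))
            print(len(w),np.argwhere(l==i).mean(0).round(),'mean',w.mean(0).round(4),'circ',round(x,4),round(y,4),round(r,4))
    return p,d,W,st
E
python3 - <<'E'
from h import *
p,d,W,st=caps(save='w1.png'); print(st['eef_pos'],st['ee_rot'])
for y0 in np.arange(-.40,-.26,.02):
    m=(W[...,2]>.1)&(W[...,2]<.23)&(W[...,0]>.63)&(W[...,1]>y0)&(W[...,1]<y0+.02); w=W[m]
    if len(w)>5: print(round(y0,2),np.percentile(w[:,0],1).round(3),w[:,2].max().round(3))
E
```

```text
678 [  6. 399.] mean [ 0.538  -0.4325  0.1224] circ 0.5385 -0.4372 0.0259
262 [ 16. 164.] mean [ 0.7256 -0.4112  0.1246] circ 0.7295 -0.413 0.009
269 [ 20. 214.] mean [ 0.6848 -0.411   0.1242] circ 0.6895 -0.4134 0.0118
256 [ 50. 167.] mean [ 0.7241 -0.3859  0.1244] circ 0.7304 -0.388 0.0119
201 [ 88. 163.] mean [ 0.7287 -0.3565  0.1244] circ 0.7349 -0.3568 0.0092
261 [153.  83.] mean [ 0.8078 -0.2963  0.1243] circ 0.8125 -0.295 0.0107
526 [180. 315.] mean [ 0.5948 -0.2863  0.1242] circ 0.5949 -0.2853 0.0125
505 [215. 317.] mean [ 0.5914 -0.2529  0.124 ] circ 0.5916 -0.2515 0.0127
[ 0.58788013 -0.2665394   0.25138403] [ 3.14112610e+00  5.92599041e-05 -1.49537629e+00]
-0.4 0.681 0.165
-0.38 0.681 0.165
-0.36 0.726 0.164
-0.32 0.808 0.196
-0.3 0.803 0.205
-0.28 0.803 0.207
-0.26 0.808 0.205
```

View pics/w1.png

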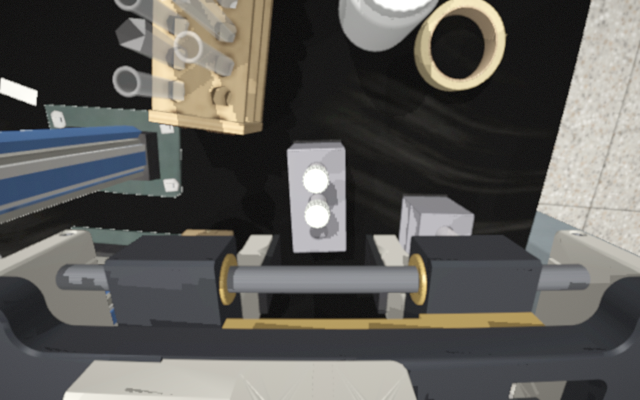

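The wrist view shows the two spares at (315,180) and (317,215). The wooden rack's near edge is well right of the gripper's path. Descending on the end spare.

Emit:
carry_out(commands=[{"dp":[0.019,-0.005,0.02],"rotation":[0,0,0]},{"dp":[0,0,0.04],"rotation":[0,0,0]},{"dp":[0,0,0.04],"rotation":[0,0,0]},{"dp":[0,0,0.02],"rotation":[0,0,0]},{"dp":[0,0,0.01],"rotation":[0,0,0]},{"dp":[0,0,0],"rotation":[0,0,0]},{"dp":[0,0,0],"rotation":[0,0,0]}])

```text
t: 4.08
eef_pos: [0.5949, -0.2859, 0.1226]
ee_rot: [-3.14, -0.001, -1.496]
force: [0.2, -0.3, 0.5]
width: 0.05
gripper_force: 0.0
```

Emit:
carry_out(commands=[{"dp":[0,0,0],"rotation":[0,0,0]},{"dp":[0,0,0],"rotation":[0,0,0]},{"dp":[0,0,0],"rotation":[0,0,0]},{"dp":[0,0,0],"rotation":[0,0,0]}], grip=0.018, force=12)

```text
t: 4.58
eef_pos: [0.5944, -0.2852, 0.1217]
ee_rot: [-3.141, -0.0, -1.496]
force: [0.8, 0.1, 0.6]
width: 0.0223
gripper_force: 12.0
```

Emit:
carry_out(commands=[{"dp":[0,0,-0.035],"rotation":[0,0,0]},{"dp":[0,0,-0.05],"rotation":[0,0,0]},{"dp":[0,0,-0.05],"rotation":[0,0,0]},{"dp":[0,0,-0.03],"rotation":[0,0,0]}])

```text
t: 5.08
eef_pos: [0.5949, -0.2855, 0.2898]
ee_rot: [-3.138, -0.001, -1.496]
force: [-0.2, 0.1, -1.2]
width: 0.0226
gripper_force: 12.0
```

Emit:
carry_out(commands=[{"dp":[-0.0403,0.0238,0],"rotation":[0,0,0]},{"dp":[-0.0403,0.0238,0],"rotation":[0,0,0]},{"dp":[-0.0403,0.0238,0],"rotation":[0,0,0]},{"dp":[-0.0403,0.0238,0],"rotation":[0,0,0]},{"dp":[-0.0403,0.0238,0],"rotation":[0,0,0]},{"dp":[-0.0403,0.0238,0],"rotation":[0,0,0]},{"dp":[0,0,0],"rotation":[0,0,0]},{"dp":[0,0,0],"rotation":[0,0,0]}])

```text
t: 6.08
eef_pos: [0.4341, -0.0547, 0.2869]
ee_rot: [-3.141, 0.0, -1.495]
force: [0.7, -1.0, -1.0]
width: 0.0224
gripper_force: 12.0
```

```bash
python3 - <<'E'
from h import *
p,d,W,st=caps(save='w2.png'); print(st['eef_pos'],st['ee_rot'],st['width'])
m=(abs(W[...,2]-.078)<.005)&(W[...,0]>.39)&(W[...,0]<.49)&(W[...,1]<-.02)&(W[...,1]>-.27)
print(cv2.minAreaRect(W[m][:,:2].astype(np.float32)),np.median(W[m][:,2]))
E
```

```text
569 [ 11. 325.] mean [ 0.4441 -0.2225  0.1239] circ 0.4444 -0.2247 0.0126
570 [ 50. 324.] mean [ 0.4423 -0.19    0.1241] circ 0.4422 -0.191 0.0126
6402 [143.  46.] mean [ 0.7281 -0.0827  0.1193] circ 0.7323 -0.0775 0.0933
490 [ 88. 323.] mean [ 0.4404 -0.1568  0.1243] circ 0.4403 -0.1571 0.0123
449 [124. 323.] mean [ 0.4385 -0.1232  0.1246] circ 0.4386 -0.1232 0.0123
169 [322. 155.] mean [0.628  0.1265 0.1207] circ 0.6323 0.1291 0.0171
[ 0.43414963 -0.05466995  0.28694659] [-3.14059404e+00  9.89125065e-05 -1.49492046e+00] 0.02237271895942732
((0.43936392664909363, -0.139173224568367), (0.0605766661465168, 0.21827585995197296), 3.168956756591797) 0.07795731610738502
```

View pics/w2.png

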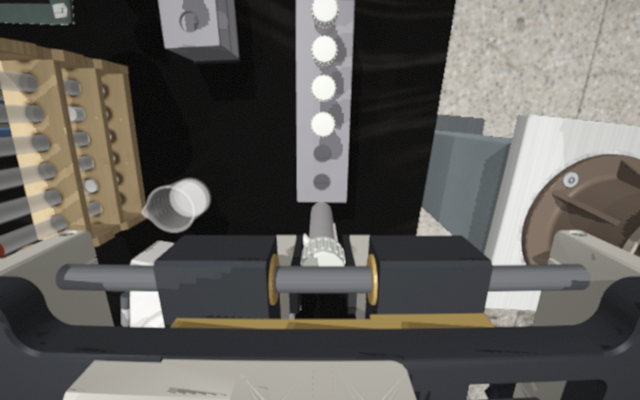

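Wrist view shows the held tube at (320,250), straight, and places 1 and 2 empty at (321,182) and (322,153). The TCP is already over place 1.

Emit:
carry_out(commands=[{"dp":[0,0,0.04],"rotation":[0,0,0]},{"dp":[0,0,0.03],"rotation":[0,0,0]},{"dp":[0,0,0.015],"rotation":[0,0,0]},{"dp":[0,0,0.01],"rotation":[0,0,0]},{"dp":[0,0,0.01],"rotation":[0,0,0]},{"dp":[0,0,0.01],"rotation":[0,0,0]},{"dp":[0,0,0],"rotation":[0,0,0]}])

```text
t: 7.0
eef_pos: [0.4336, -0.055, 0.171]
ee_rot: [3.14, -0.0, -1.496]
force: [-0.3, -0.2, 0.8]
width: 0.0223
gripper_force: 12.0
```

Emit:
carry_out(commands=[{"dp":[0,0,0.01],"rotation":[0,0,0]},{"dp":[0,0,0.01],"rotation":[0,0,0]},{"dp":[0,0,0.01],"rotation":[0,0,0]},{"dp":[0,0,0.01],"rotation":[0,0,0]},{"dp":[0,0,0.007],"rotation":[0,0,0]},{"dp":[0,0,0.0025],"rotation":[0,0,0]},{"dp":[0,0,0],"rotation":[0,0,0]}])

```text
t: 7.88
eef_pos: [0.434, -0.0548, 0.1221]
ee_rot: [3.142, -0.0, -1.496]
force: [-0.2, -0.2, 0.1]
width: 0.0225
gripper_force: 12.0
```

Emit:
carry_out(commands=[{"dp":[0,0,0],"rotation":[0,0,0]},{"dp":[0,0,0],"rotation":[0,0,0]},{"dp":[0,0,0],"rotation":[0,0,0]},{"dp":[0,0,-0.02],"rotation":[0,0,0]},{"dp":[0,0,-0.04],"rotation":[0,0,0]},{"dp":[0,0,-0.04],"rotation":[0,0,0]}], grip=0.045)

```text
t: 8.62
eef_pos: [0.4336, -0.0549, 0.2232]
ee_rot: [3.141, -0.0, -1.496]
force: [0.4, -1.2, 0.7]
width: 0.0452
gripper_force: 0.0
```

Emit:
carry_out(commands=[{"dp":[0.0416,-0.0283,0],"rotation":[0,0,0]},{"dp":[0.0416,-0.0283,0],"rotation":[0,0,0]},{"dp":[0.0416,-0.0283,0],"rotation":[0,0,0]},{"dp":[0.0416,-0.0283,0],"rotation":[0,0,0]},{"dp":[0.0416,-0.0283,0],"rotation":[0,0,0]},{"dp":[0,0,0],"rotation":[0,0,0]},{"dp":[0,0,0],"rotation":[0,0,0]}])

```text
t: 9.5
eef_pos: [0.5901, -0.2517, 0.2214]
ee_rot: [3.14, 0.0, -1.497]
force: [-0.5, 0.9, 0.0]
width: 0.045
gripper_force: 0.0
```

```bash
python3 - <<'E'
from h import *
st=readout.get_state(); print(st['eef_pos'],st['ee_rot'])
caps('top',z=(.108,.14)) if 0 else None
p,d,W,st=grab('top','t2.png')
m=((W[...,2]>.108)&(W[...,2]<.14)&(W[...,1]<0.03)&(W[...,1]>-.36)&(W[...,0]<.5)).astype(np.uint8)
n,l=cv2.connectedComponents(m,connectivity=4)
for i in range(1,n):
    w=W[l==i]
    if len(w)>5: print(len(w),w.mean(0).round(4),w[:,2].max())
E
```

```text
[ 0.59007193 -0.25174964  0.22136661] [ 3.14032354e+00  4.84074778e-04 -1.49688495e+00]
41 [ 0.4409 -0.1879  0.1231] 0.126908338660926
45 [ 0.4429 -0.2222  0.1223] 0.13060940720978542
40 [ 0.4371 -0.1212  0.1235] 0.1291000622245808
42 [ 0.4388 -0.1548  0.1241] 0.13420157005923672
```

Emit:
carry_out(commands=[{"dp":[0,0,0.04],"rotation":[0,0,0]},{"dp":[0,0,0.035],"rotation":[0,0,0]},{"dp":[0,0,0.0145],"rotation":[0,0,0]},{"dp":[0,0,0.01],"rotation":[0,0,0]},{"dp":[0,0,0],"rotation":[0,0,0]},{"dp":[0,0,0],"rotation":[0,0,0]}])

```text
t: 10.3
eef_pos: [0.5912, -0.2518, 0.1238]
ee_rot: [-3.14, -0.001, -1.496]
force: [0.2, 0.1, 0.0]
width: 0.0448
gripper_force: 0.0
```

Emit:
carry_out(commands=[{"dp":[0,0,0],"rotation":[0,0,0]},{"dp":[0,0,0],"rotation":[0,0,0]},{"dp":[0,0,0],"rotation":[0,0,0]},{"dp":[0,0,0],"rotation":[0,0,0]}], grip=0.018, force=12)

```text
t: 10.8
eef_pos: [0.5906, -0.2518, 0.1227]
ee_rot: [-3.141, -0.0, -1.496]
force: [0.1, -0.8, 0.7]
width: 0.0224
gripper_force: 12.0
```

Emit:
carry_out(commands=[{"dp":[0,0,-0.035],"rotation":[0,0,0]},{"dp":[0,0,-0.05],"rotation":[0,0,0]},{"dp":[0,0,-0.05],"rotation":[0,0,0]},{"dp":[0,0,-0.03],"rotation":[0,0,0]},{"dp":[0,0,0],"rotation":[0,0,0]}])

```text
t: 11.42
eef_pos: [0.5916, -0.252, 0.2908]
ee_rot: [-3.136, -0.002, -1.496]
force: [-0.3, -0.8, 0.0]
width: 0.0226
gripper_force: 12.0
```

Emit:
carry_out(commands=[{"dp":[-0.0348,0.0285,0],"rotation":[0,0,0]},{"dp":[-0.0348,0.0285,0],"rotation":[0,0,0]},{"dp":[-0.0348,0.0285,0],"rotation":[0,0,0]},{"dp":[-0.0348,0.0285,0],"rotation":[0,0,0]},{"dp":[-0.0348,0.0285,0],"rotation":[0,0,0]},{"dp":[0,0,0],"rotation":[0,0,0]},{"dp":[0,0,0],"rotation":[0,0,0]}])

```text
t: 12.3
eef_pos: [0.4355, -0.0887, 0.2873]
ee_rot: [3.142, -0.0, -1.495]
force: [1.2, -0.9, -0.1]
width: 0.0229
gripper_force: 12.0
```

```bash
python3 - <<'E'
from h import *
p,d,W,st=caps(save='w3.png'); print(st['eef_pos'],st['ee_rot'],st['width'])
p,d,W,st=grab('top','t3.png')
m=((W[...,2]>.108)&(W[...,2]<.14)&(W[...,1]<0.03)&(W[...,1]>-.36)&(W[...,0]<.6)).astype(np.uint8)
n,l=cv2.connectedComponents(m,connectivity=4)
for i in range(1,n):
    w=W[l==i]
    if len(w)>5: print(len(w),w.mean(0).round(4))
E
```

```text
562 [ 50. 323.] mean [ 0.4443 -0.224   0.1241] circ 0.4445 -0.2248 0.0125
495 [ 88. 322.] mean [ 0.4424 -0.1908  0.1243] circ 0.4423 -0.1914 0.0124
5152 [162.  49.] mean [ 0.7296 -0.0979  0.1192] circ 0.7361 -0.0944 0.0787
449 [124. 322.] mean [ 0.4404 -0.1571  0.1245] circ 0.4405 -0.157 0.0123
425 [159. 321.] mean [ 0.4384 -0.1234  0.1244] circ 0.4382 -0.1229 0.0124
[ 0.43548243 -0.08871424  0.28731536] [ 3.14152550e+00 -3.30405037e-05 -1.49521389e+00] 0.02287490301634142
42 [ 0.4406 -0.188   0.123 ]
44 [ 0.4433 -0.2225  0.123 ]
72 [ 0.0653 -0.0051  0.1263]
```

View pics/w3.png

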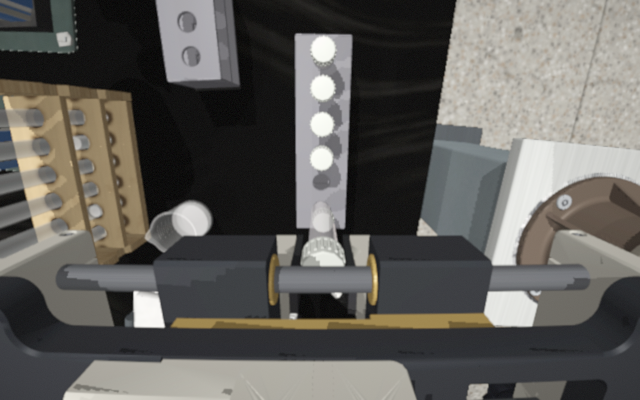

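Place 2 is visible at (322,182) and the held tube at (322,245) is lined up with it.

Emit:
carry_out(commands=[{"dp":[0,0,0.04],"rotation":[0,0,0]},{"dp":[0,0,0.03],"rotation":[0,0,0]},{"dp":[0,0,0.015],"rotation":[0,0,0]},{"dp":[0,0,0.01],"rotation":[0,0,0]},{"dp":[0,0,0.01],"rotation":[0,0,0]},{"dp":[0,0,0.01],"rotation":[0,0,0]},{"dp":[0,0,0],"rotation":[0,0,0]}])

```text
t: 13.28
eef_pos: [0.4351, -0.0889, 0.172]
ee_rot: [3.14, -0.0, -1.496]
force: [0.1, -0.6, 0.4]
width: 0.0227
gripper_force: 12.0
```

Emit:
carry_out(commands=[{"dp":[0,0,0.01],"rotation":[0,0,0]},{"dp":[0,0,0.01],"rotation":[0,0,0]},{"dp":[0,0,0.01],"rotation":[0,0,0]},{"dp":[0,0,0.01],"rotation":[0,0,0]},{"dp":[0,0,0.007],"rotation":[0,0,0]},{"dp":[0,0,0.0025],"rotation":[0,0,0]},{"dp":[0,0,0],"rotation":[0,0,0]}])

```text
t: 14.15
eef_pos: [0.4355, -0.0888, 0.1231]
ee_rot: [3.141, -0.0, -1.496]
force: [-0.7, -0.7, -0.8]
width: 0.0227
gripper_force: 12.0
```

Emit:
carry_out(commands=[{"dp":[0,0,0],"rotation":[0,0,0]},{"dp":[0,0,0],"rotation":[0,0,0]},{"dp":[0,0,0],"rotation":[0,0,0]},{"dp":[0,0,-0.02],"rotation":[0,0,0]},{"dp":[0,0,-0.05],"rotation":[0,0,0]},{"dp":[0,0,-0.06],"rotation":[0,0,0]}], grip=0.045)

```text
t: 14.9
eef_pos: [0.4346, -0.0889, 0.2539]
ee_rot: [3.139, -0.0, -1.496]
force: [2.6, 0.5, 0.6]
width: 0.0449
gripper_force: 0.0
```

Emit:
carry_out(commands=[{"dp":[-0.0448,-0.003,0],"rotation":[0,0,0]},{"dp":[-0.0448,-0.003,0],"rotation":[0,0,0]},{"dp":[-0.0448,-0.003,0],"rotation":[0,0,0]},{"dp":[-0.0448,-0.003,0],"rotation":[0,0,0]},{"dp":[-0.0448,-0.003,0],"rotation":[0,0,0]},{"dp":[-0.0448,-0.003,0],"rotation":[0,0,0]},{"dp":[-0.0448,-0.003,0],"rotation":[0,0,0]},{"dp":[-0.0448,-0.003,0],"rotation":[0,0,0]}])

```text
t: 15.9
eef_pos: [0.4324, 0.2719, 0.2532]
ee_rot: [-3.141, 0.0, -1.496]
force: [0.1, -0.8, 0.2]
width: 0.0446
gripper_force: 0.0
```

Emit:
carry_out(commands=[{"dp":[0,0,0],"rotation":[0,0,0]},{"dp":[0,0,0],"rotation":[0,0,0]}], grip=0.028)

```text
t: 16.15
eef_pos: [0.4323, 0.2702, 0.2528]
ee_rot: [3.141, -0.001, -1.496]
force: [-1.1, -0.3, 0.5]
width: 0.0312
gripper_force: 0.0
```

```bash
python3 - <<'E'
from h import *
p,d,W,st=grab('wrist','w4.png'); np.save('w4.npy',W); print(st['eef_pos'],st['ee_rot'],st['width'],st['force'])
for o in vision.trace('lid_handle','wrist')[:3]:
    m=o['pixels']; w=W[m]; w=w[~np.isnan(w[:,0])]
    print('handle',round(o['score'],2),np.round(o['position']),m.sum(),np.round(np.median(w,0),4),np.round(np.percentile(w,[2,98],axis=0),3).tolist())
p,d,W,st=grab('top','t4.png')
m=((W[...,2]>.108)&(W[...,2]<.14)&(W[...,1]<0.03)&(W[...,1]>-.36)&(W[...,0]<.6)).astype(np.uint8)
n,l=cv2.connectedComponents(m,connectivity=4)
for i in range(1,n):
    w=W[l==i]
    if len(w)>5: print(len(w),w.mean(0).round(4))
E
```

```text
[0.43233651 0.27016755 0.25279738] [ 3.14101797e+00 -5.34260022e-04 -1.49553352e+00] 0.031221583971826325 [-1.10022922 -0.29896941  0.48285207]
handle 0.73 [136. 326.] 1366 [0.4332 0.2109 0.107 ] [[0.424, 0.166, 0.102], [0.443, 0.261, 0.109]]
42 [ 0.4406 -0.188   0.1232]
45 [ 0.443  -0.2224  0.1222]
41 [ 0.4372 -0.1213  0.123 ]
43 [ 0.4387 -0.1549  0.124 ]
36 [ 0.432  -0.0889  0.1235]
41 [ 0.4299 -0.0565  0.1232]
```

View pics/w4.png

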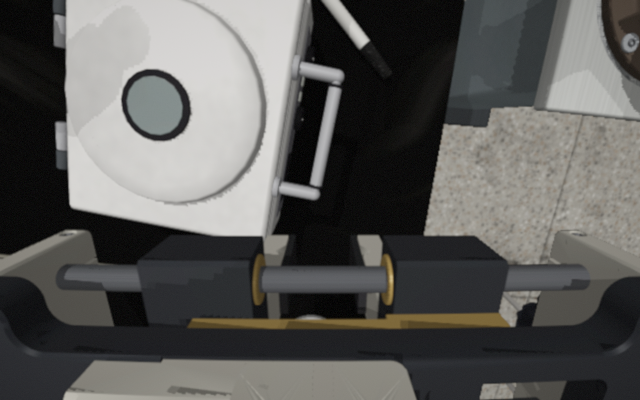

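Both placed caps are as high as the others, so those tubes are home. The wrist view shows the handle bar running from (337,80) to (316,190), free of obstacles.

```bash
python3 - <<'E'
from h import *
W=np.load('w4.npy'); st=readout.get_state()
m=np.zeros((400,640),bool); m[85:183,295:350]=1
m&=(W[...,2]>.098)&(W[...,2]<.116)&(W[...,0]<.452)
w=W[m]; print(len(w))
top=w[w[:,2]>.1045]
vx,vy,x0,y0=cv2.fitLine(top[:,:2].astype(np.float32),cv2.DIST_HUBER,0,.01,.01).ravel()
print('dir',vx,vy,np.degrees(np.arctan2(-vx/np.sign(vy),abs(vy))),'pt',x0,y0,'z',np.percentile(top[:,2],[5,50,95]))
s=(top[:,:2]-[x0,y0])@[vx,vy]; n=(top[:,:2]-[x0,y0])@[-vy,vx]; print('along',s.min(),s.max(),'across',np.percentile(n,[2,50,98]))
# lid edge/housing front between arms
h=np.zeros((400,640),bool); h[90:180,200:300]=1; h&=W[...,2]>.06
hh=W[h]; q=(hh[:,:2]-[x0,y0])@[-vy,vx]; 
for z in np.arange(.06,.135,.015):
    k=(hh[:,2]>z)&(hh[:,2]<z+.015)
    if k.sum()>5: print(round(z,3),np.percentile(q[k],[1,99]).round(4))
yaw=st['ee_rot'][2]
a=np.arctan2(-vx*np.sign(vy),abs(vy)); print('turn world deg to align',np.degrees(-np.pi/2+a-yaw), 'pos',st['eef_pos'])
E
```

```text
1271
dir 0.1283094 0.9917342 -7.371909 pt 0.43281323 0.20948312 z [0.10499643 0.10707872 0.10863836]
along -0.04490757039062274 0.04834091974765233 across [-5.05542006e-03 -2.26501651e-05  5.17370580e-03]
0.06 [-0.0372 -0.0298]
0.075 [-0.0403 -0.0368]
0.09 [-0.0412 -0.0353]
0.105 [-0.0735 -0.0404]
0.12 [-0.1089 -0.0618]
turn world deg to align -11.599265690676466 pos [0.43264701 0.26948854 0.25320897]
```

Emit:
carry_out(commands=[{"dp":[0,0,0],"rotation":[0,0,5.8]},{"dp":[0,0,0],"rotation":[0,0,5.8]},{"dp":[0.03,-0.003,0],"rotation":[0,0,0]},{"dp":[0.029,-0.003,0],"rotation":[0,0,0]},{"dp":[0,0,0.05],"rotation":[0,0,0]},{"dp":[0,0,0.04],"rotation":[0,0,0]},{"dp":[0,0,0],"rotation":[0,0,0]},{"dp":[0,0,0],"rotation":[0,0,0]}], grip=0.024)

```text
t: 17.3
eef_pos: [0.4319, 0.2113, 0.1647]
ee_rot: [-3.14, 0.001, -1.699]
force: [0.1, -0.3, 0.8]
width: 0.024
gripper_force: 0.0
```

Emit:
carry_out(commands=[{"dp":[0,0,0.02],"rotation":[0,0,0]},{"dp":[0,0,0.015],"rotation":[0,0,0]},{"dp":[0,0,0.01],"rotation":[0,0,0]},{"dp":[0,0,0.009],"rotation":[0,0,0]},{"dp":[0,0,0],"rotation":[0,0,0]},{"dp":[0,0,0],"rotation":[0,0,0]}])

```text
t: 18.05
eef_pos: [0.4313, 0.2113, 0.1095]
ee_rot: [-3.141, 0.0, -1.698]
force: [0.1, 0.7, 0.6]
width: 0.0241
gripper_force: 0.0
```

Emit:
carry_out(commands=[{"dp":[0,0,0],"rotation":[0,0,0]},{"dp":[0,0,0],"rotation":[0,0,0]},{"dp":[0,0,0],"rotation":[0,0,0]},{"dp":[0,0,0],"rotation":[0,0,0]}], grip=0.006, force=30)

```text
t: 18.55
eef_pos: [0.4338, 0.2112, 0.1103]
ee_rot: [-3.137, 0.001, -1.697]
force: [15.2, -7.4, -2.7]
width: 0.0109
gripper_force: 30.0
```

Emit:
carry_out(commands=[{"dp":[0,-0.0025,0],"rotation":[0,0,0]},{"dp":[0,0,0],"rotation":[0,0,0]},{"dp":[0,0,0],"rotation":[0,0,0]}])

```text
t: 18.92
eef_pos: [0.4341, 0.2111, 0.1101]
ee_rot: [-3.14, 0.001, -1.698]
force: [-1.7, -1.2, 7.1]
width: 0.0107
gripper_force: 30.0
```

Emit:
carry_out(commands=[{"dp":[0,-0.0003,-0.0129],"rotation":[0,0,0]},{"dp":[0,-0.001,-0.0129],"rotation":[0,0,0]},{"dp":[0,-0.0017,-0.0128],"rotation":[0,0,0]},{"dp":[0,-0.0024,-0.0127],"rotation":[0,0,0]},{"dp":[0,-0.003,-0.0126],"rotation":[0,0,0]},{"dp":[0,0,0],"rotation":[0,0,0]},{"dp":[0,0,0],"rotation":[0,0,0]}])

```text
t: 19.8
eef_pos: [0.442, 0.21, 0.1728]
ee_rot: [-3.141, 0.001, -1.699]
force: [5.6, 4.0, -3.2]
width: 0.0108
gripper_force: 30.0
```

Emit:
carry_out(commands=[{"dp":[0,-0.0037,-0.0124],"rotation":[0,0,0]},{"dp":[0,-0.0043,-0.0122],"rotation":[0,0,0]},{"dp":[0,-0.0049,-0.0119],"rotation":[0,0,0]},{"dp":[0,-0.0056,-0.0117],"rotation":[0,0,0]},{"dp":[0,-0.0062,-0.0114],"rotation":[0,0,0]},{"dp":[0,-0.0068,-0.011],"rotation":[0,0,0]},{"dp":[0,-0.0073,-0.0107],"rotation":[0,0,0]},{"dp":[0,0,0],"rotation":[0,0,0]}])

```text
t: 20.8
eef_pos: [0.4804, 0.205, 0.2547]
ee_rot: [3.141, 0.001, -1.699]
force: [-2.2, 6.4, -1.4]
width: 0.0111
gripper_force: 30.0
```

Emit:
carry_out(commands=[{"dp":[-0.0005,-0.0079,-0.0103],"rotation":[0,0,0]},{"dp":[-0.0005,-0.0084,-0.0098],"rotation":[0,0,0]},{"dp":[0,-0.0089,-0.0094],"rotation":[0,0,0]},{"dp":[0,-0.0094,-0.0089],"rotation":[0,0,0]},{"dp":[0,-0.0098,-0.0084],"rotation":[0,0,0]},{"dp":[0,-0.0103,-0.0079],"rotation":[0,0,0]},{"dp":[0,0,0],"rotation":[0,0,0]},{"dp":[0,0,0],"rotation":[0,0,0]}])

```text
t: 21.8
eef_pos: [0.5346, 0.1983, 0.3097]
ee_rot: [3.141, -0.0, -1.699]
force: [-4.4, 2.6, 4.7]
width: 0.0115
gripper_force: 30.0
```

Emit:
carry_out(commands=[{"dp":[0,-0.0107,-0.0073],"rotation":[0,0,0]},{"dp":[0,-0.011,-0.0068],"rotation":[0,0,0]},{"dp":[0,0,0],"rotation":[0,0,0]},{"dp":[0,0,0],"rotation":[0,0,0]},{"dp":[0,0,0],"rotation":[0,0,0]}])

```text
t: 22.42
eef_pos: [0.5566, 0.1956, 0.3241]
ee_rot: [-3.141, -0.0, -1.699]
force: [-5.4, 2.0, 5.7]
width: 0.0109
gripper_force: 30.0
```

```bash
python3 - <<'E'
from h import *
st=readout.get_state(); print(st['eef_pos'],st['force'],st['width'])
d=st['eef_pos']-np.array([.4341,.2111,.1101]); n=np.array([.992,-.127]); a=d[:2]@n
print('angle',np.degrees(np.arctan2(d[2],.247-a)), 'r',np.hypot(d[2],.247-a), 'lat',d[:2]@[.127,.992])
p,dd,W,s=grab('scene','s5.png')
p2,dd,W,s=grab('top','t5.png'); np.save('t5.npy',W)
cv2.imwrite('pics/fin.png',np.vstack([cv2.resize(p[110:290,120:520],None,fx=1.6,fy=1.6),cv2.resize(p2[150:310,150:450],(640,300))])[:,:,::-1])
E
```

```text
[0.55657392 0.19557166 0.32408863] [-5.4304165   2.02197811  5.70763402] 0.010913877418058038
angle 60.0025337352095 r 0.24708647735042988 lat 0.00015007078492816238
```

View pics/fin.png

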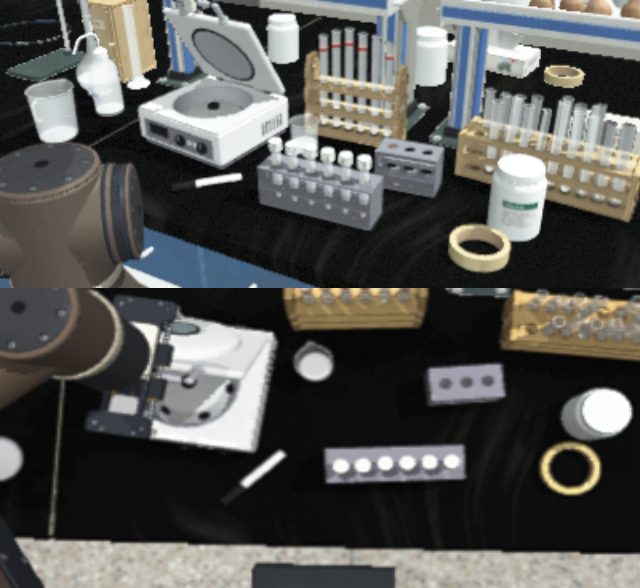

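The lid is open at 60° and still held. All six rack places are filled with the caps level, the stand is empty, and the bystanders haven't moved.

```bash
python3 -c "
from station import arm
print(arm.job_done())"
```

```text
the job is handed in; nothing more can be done
None
```

Both spare tubes are fully home in rack places 1 and 2, and the lid is held open at 60° (computed from the gripper's position) with the gripper still on the handle; the job is handed in, about 22 s in by the robot's clock.

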